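# Hang the rinsed measuring cylinder on the draining rack

### The job

Hang the rinsed measuring cylinder, which is lying on the absorbent pad, mouth down on the one empty long peg of the draining rack, and slide it gently all the way down the peg until its rim rests against the socket ring at the panel; the peg has worked loose and may lean to either side, so feel for its tip. It is glass: do not knock or force it, leave the glassware already hanging and the things on the bench where they are, and let go of it at the end.

Things in the scene. Friction and masses are not known exactly. Their poses are not given: they have to be found in the camera images.
- cylinder_mid (a point): Centre of the 50 ml measuring cylinder: clear glass tube 200 mm long, 26 mm outside, bore 20 mm, about 0.12 kg, blue hexagonal foot (56 mm across flats, 9 mm thick) at the closed end. The z axis points along the tube from foot to mouth. It lies with flats of foot and collar on the 3 mm pad, mouth tipped 3 degrees down, this point 26 mm above the bench. It balances 18 mm from here towards the foot.
- cylinder_mouth (a point): Middle of the cylinder's rim at the open end, 100 mm from cylinder_mid; same axes. The bore is 192 mm deep. A blue hexagonal bumper collar (38 mm across flats) sits round the tube 22 to 32 mm behind the rim; from there to the foot the tube is bare.
- socket (a point): Middle of the face of the socket ring (32 mm wide) that carries the empty long peg. z: straight out of the panel, 35 degrees above level; x: up the leaning panel; y: level, along the row. White peg 16 mm thick, tip (chamfered 2.5 mm) 140 mm out. It has worked loose: it leans to +y or -y by up to 7.5 degrees (tip up to 18 mm aside), not measured; it stays put but gives way to about 4 N at its tip.
- rack: Grey draining rack, fixed, 360 mm wide: leaning panel, drip trough in front, stays behind. Origin on the bench below the panel's lower edge; it faces -x, rows run along y. Long pegs: 100 mm apart, sockets 6 mm proud of the panel, 167 mm above the bench; the panel ends 70 mm above them. 107 mm further down the panel a row of thin pins with test tubes, 106 mm out.
- boiling_tube_mid (a point): Centre of a glass boiling tube, 30 mm wide and 150 mm long, hanging loose on another long peg. A bystander.
- beaker_mid (a point): Centre of a glass beaker, 50 mm wide and 70 mm high, hanging loose on the third long peg, mouth down. A bystander.
- wash_bottle_mid (a point): Point 80 mm up the middle of a white wash bottle standing loose on the bench, 74 mm wide, 158 mm high plus a bent spout to 203 mm, 0.35 kg; z up. A bystander.
- tube_rack: Yellow rack with blue-capped tubes, 85 x 165 x 114 mm, fixed to the bench; origin under its middle. A bystander.
There are look-alikes about, which are no part of the job. Leave any red or yellow look-alike of the part that bears cylinder_mid alone.

How it is judged (in metres and radians):
At the end, for the whole second after the job is handed in: The cylinder hangs released and at rest on the empty long peg, rim under 10 mm from the socket ring's face along the peg and under 16 mm from its middle, axis within 0.22 rad of square to the panel; tube and beaker within 15 mm, wash bottle within 30 mm of where they were (z of cylinder_mouth in the frame of socket between -0.008 and 0.01 m and distance between cylinder_mouth and socket below 0.016 m and angle between the z axis of cylinder_mid and the z axis of socket, either way round below 0.22 rad and contact force between cylinder and the fingers below 0.05 N and linear speed of cylinder below 0.02 m/s and distance of each of boiling_tube_mid, beaker_mid from where it was at the start of the episode below 0.015 m and distance of wash_bottle_mid from where it was at the start of the episode below 0.03 m); the robot touches nothing.
It fails at once if the cylinder is knocked or forced: more than 40 N between it and the rack or its pegs (contact force between cylinder and rack above 40 N or contact force between cylinder and peg above 40 N).
It fails at once if the hanging boiling tube or beaker is knocked out of its place by more than 30 mm (distance of any of boiling_tube_mid, beaker_mid from where it was at the start of the episode above 0.03 m).
It fails at once if the wash bottle is tipped over (angle between wash_bottle_mid's own z axis and vertical above 0.5 rad).
It also fails if it takes over 64 s, if anything falls off the work surface, if the arm or the gripper's body presses on something with over 40 N, if the wrist force passes 120 N, or if a joint passes its speed limit or range.

### The arm

A 6-joint arm with a two-finger parallel gripper is mounted at the origin on the work surface. World frame = base frame: x ahead of the robot, y to its left, z up, the work surface at z = 0. Lengths are in mm, angles in rad, forces in N, time in s.
With the tool pointing down it reaches from about 325 to 850 mm from the base axis. Payload 4.4 kg.
Tool frame: the origin (TCP) lies midway between the tips of the shut fingers; the grasp point (between the pads) lies 19 mm behind it; z points along the fingers, x is the direction in which the jaws open and shut, and the axes are right-handed (so a half turn about z gives the same grasp; the last joint's range is limited). The gripper opens to 94 mm and grips with 3 to 60 N. Pads are 16 mm wide; open, the fingers measure 119 mm over their backs; the gripper's body (75 mm by 177 mm) begins 78 mm behind the grasp point.
Start: joints at [0.973, 0.207, 1.542, -0, 1.393, -0.15], TCP at [248.975, 518.304, 205.447] pointing down, gripper open.
Joint ranges: [-2.73, 2.73], [-0.86, 2.22], [0.23, 2.46], [-1.11, 4.25], [0.08, 2.63], [-2.82, 2.82]. Speed limits (rad/s): [2.79, 2.79, 3.14, 3.14, 3.14, 3.14].

### API

Orientations are given as a 3x3 rotation matrix whose columns are the frame's x, y, z axes.
In Python, from station import readout, vision, workorder gives the robot as it stands.
- The arm moves only by the shell command python3 -m handwheel 'ROWS' [OPENING] [FORCE]. ROWS is JSON, one flat list of numbers, 6 for each row, row after row: the shift along the tool's x, y, z in mm, then the turn, a rotation vector about the tool's x, y, z in rad. A call has 1 to 8 rows; each row is the pose to reach, as a shift and turn from the pose measured when the call began, along the tool's axes at that moment; what a row does not reach only later rows make up. A row lasts 1/8 s, in which the tool goes at most 62.5 mm and 10.7 degrees, less where a joint would pass 70% of its speed; a pose out of reach is approached as far as the arm can. A call with a gripper value outside its range is refused whole. OPENING is the closure in counts, from 0 (fully open) to 255 (shut), set as the call begins (- or left out, the last holds). The fingers move at their own pace and stop on an object; FORCE is the grip in N (left out, the last holds). Time passes only in rows, so rows that repeat a pose let the fingers close. It gives the time, the measured TCP pose, the force and the opening at its end, in the units of the state.
- readout.observe(): the state, without advancing time (a new reading comes with each control period).
- vision.camera(name): name is "scene" or "top" or "wrist"; returns a dict with "frame" (480x640x3 uint8, blue, green, red), "fx", "fy", "cx", "cy" (pixels), "k1" (the pictures are not rectified: a ray, as slopes to the right and down, at radius r is drawn at 1 + k1 r^2 times it, then the intrinsics apply), "R" (3x3) and "t" (3): a world point X has camera coordinates R X + t; the wrist camera has in their place "hand_eye" (4x4, takes a point from camera to tool coordinates, whose origin is the TCP and whose axes are the tool frame's). Camera axes: x right, y down, z forward; pixel columns grow to the right and rows downward; lengths in mm; the calibration is good to about 2 mm. A picture is of the moment at which its call begins: read the wrist's pose just before it. There is no depth.
- workorder.finish_job(): hands the job in, once; it reports no verdict.
The state is a dict: "clock": time; "qpos": joint angles; "joint_velocities": joint speeds; "effort": joint torques, N m; "eef_pos": TCP position; "ee_rot": TCP orientation; "force": force on the tool from outside, world axes, zero at the start; "torque": the same for the moment, N m; "opening": finger opening in mm.
Only numpy, scipy, OpenCV 4.12 (cv2) and the standard library are available. Lean on these libraries where they do the work, as an engineer would, in place of code of your own. Each camera call takes 0.05 s, during which the arm holds its last target. There are 200 camera calls.

## Working session

There is one attempt and no reset: what is moved stays moved. The work goes in short steps, Python scripts to look and compute and a shell command to move; the robot and the scene stay as the last step left them, time stands still between calls to the robot, and variables do not carry over. Pictures are saved under pics/ and viewed, about 8 in all and at most 12, crops included, and the job is handed in when it is done.

```bash
ls; mkdir -p pics
cat > h.py <<'E'
import numpy as np, cv2
from station import readout, vision
def cam(n):
    s=readout.observe(); c=vision.camera(n)
    if n=="wrist":
        H=np.array(c["hand_eye"]); R=np.array(s["ee_rot"]); p=np.array(s["eef_pos"])
        Rcw=R@H[:3,:3]; o=R@H[:3,3]+p
        c["R"]=Rcw.T; c["t"]=-Rcw.T@o
    c["R"]=np.array(c["R"]); c["t"]=np.array(c["t"]).ravel()
    return c
def KD(c): return np.array([[c["fx"],0,c["cx"]],[0,c["fy"],c["cy"]],[0,0,1.]]),np.array([c["k1"],0,0,0.])
def ray(c,u,v):
    K,D=KD(c); x=cv2.undistortPoints(np.array([[[u,v]]],float),K,D)[0,0]
    d=c["R"].T@np.array([x[0],x[1],1]); return -c["R"].T@c["t"], d/np.linalg.norm(d)
def onz(c,u,v,z):
    o,d=ray(c,u,v); return o+d*(z-o[2])/d[2]
def tri(c1,p1,c2,p2):
    a,d=ray(c1,*p1); b,e=ray(c2,*p2)
    s=np.linalg.lstsq(np.c_[d,-e],b-a,rcond=None)[0]
    P,Q=a+s[0]*d,b+s[1]*e; return (P+Q)/2,np.linalg.norm(P-Q)
def proj(c,X):
    K,D=KD(c); r=cv2.Rodrigues(c["R"])[0]
    return cv2.projectPoints(np.array(X,float).reshape(-1,1,3),r,c["t"],K,D)[0].reshape(-1,2)
def save(c,n): cv2.imwrite("pics/"+n+".png",c["frame"])
E
python3 - <<'E'
from h import *
import pickle
print({k:np.round(v,3).tolist() for k,v in readout.observe().items()})
d={}
for n in("scene","top","wrist"):
    c=cam(n); save(c,n+"0"); d[n]=c
    print(n,-c["R"].T@c["t"],c["R"][2],c["fx"])
pickle.dump(d,open("c0.pkl","wb"))
E
```

```text
pics
{'clock': 0.0, 'qpos': [0.973, 0.207, 1.543, -0.0, 1.394, -0.151], 'joint_velocities': [-0.0, -0.001, -0.0, -0.001, -0.0, 0.001], 'effort': [-0.002, -37.086, -28.142, 0.07, 0.036, -0.0], 'eef_pos': [248.512, 517.635, 204.313], 'ee_rot': [[0.433, 0.901, -0.001], [0.901, -0.433, -0.002], [-0.002, -0.0, -1.0]], 'force': [0.074, 0.348, 0.242], 'torque': [-0.068, 0.044, -0.04], 'opening': 94.029}
scene [1190.49207861 -223.06410976 1073.4567154 ] [-0.60368246  0.10883784 -0.7897606 ] 504.9712338867163
top [ 250.16310291 -115.52851805 1362.98841071] [ 0.20206994 -0.00299754 -0.97936651] 512.3976684271598
wrist [186.71159877 547.60982512 384.01632036] [ 0.21019296 -0.10484804 -0.97202151] 364.1495855877663
```

View pics/scene0.png

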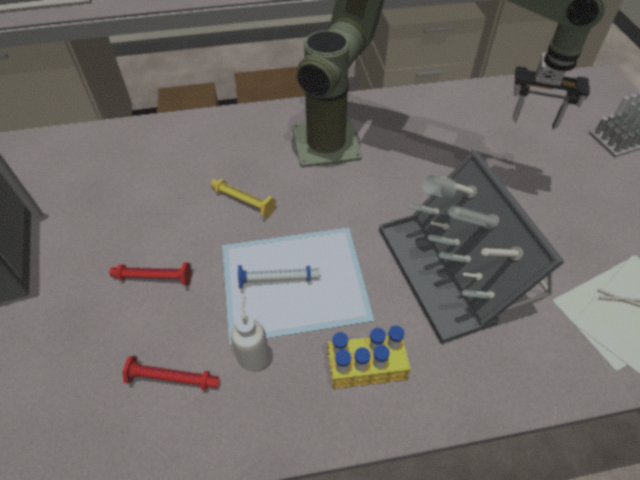

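View pics/top0.png

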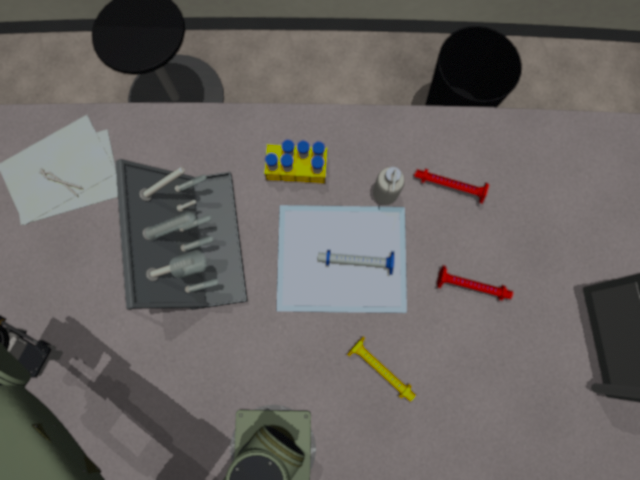

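The scene view (1st) shows four look-alikes: yellow (243,197), red (150,273), red (172,375), and the clear tube with a blue foot and collar on the pad at (278,275). In the top view the clear tube is at (356,260). Only that one is clear and blue and lies on the pad, so it is the target. The rack is at (470,250) in the scene view and (180,235) in the top view, with the bare long peg near (500,252) and (165,183). Next I'll take enlarged crops to confirm.

Run:
```python
from h import *
import pickle
d=pickle.load(open("c0.pkl","rb")); s=d["scene"]["frame"]; t=d["top"]["frame"]
r=lambda im:cv2.resize(im,(400,300),interpolation=cv2.INTER_CUBIC)
def big(im,x,y,w): return r(im[y:y+w*3//4,x:x+w])
a=np.vstack([np.hstack([big(s,380,145,200),big(t,105,150,160)]),np.hstack([big(s,220,230,120),big(t,300,220,120)])])
cv2.imwrite("pics/crop1.png",a)
```

```text
(no output)
```

View pics/crop1.png

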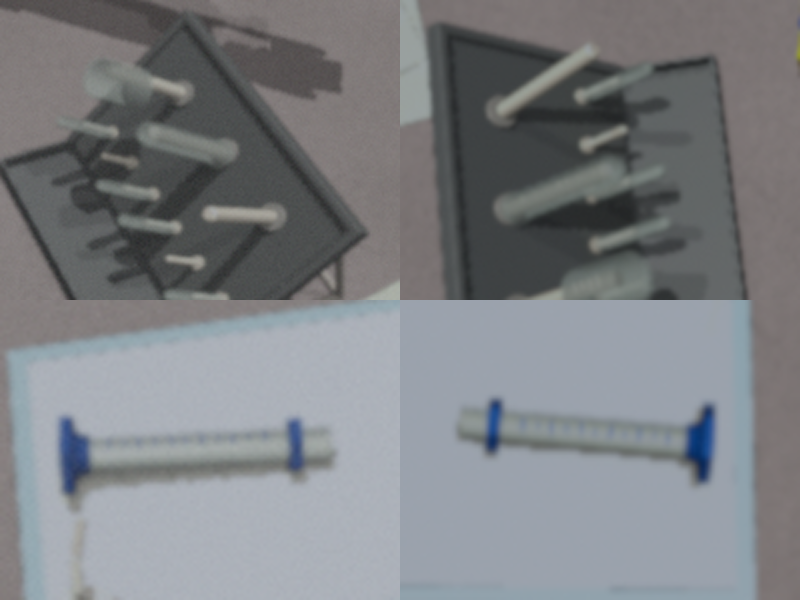

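The crops confirm it: the bare white peg runs from its socket to its tip at (517,252)→(483,251) in scene and (144,194)→(182,169) in top. The cylinder is clear with a blue collar near the rim, rim at scene (319,274) / top (318,257), foot at scene (241,275) / top (393,263).

Run:
```python
from h import *
import pickle
np.set_printoptions(precision=1,suppress=True)
d=pickle.load(open("c0.pkl","rb")); s=d["scene"]; t=d["top"]
S={}
for n,a,b in [("sock",(517,252.3),(144.2,194)),("tip",(484.5,251.5),(181.3,169.6)),("boilsock",(494,221),(147,234)),("beaksock",(471,190.5),(152,272)),
 ("panelTop+x",(562,262),(118,161)),("panelTop-x",(475,155),(127,307)),("front+x",(445,338),(233,174)),("front-x",(382,229),(246,302)),("bottle spout?",(246,322),(392,172))]:
    S[n],e=tri(s,a,t,b); print(n,S[n],e)
v=S["tip"]-S["sock"]; print("peg len",np.linalg.norm(v),"elev",np.degrees(np.arcsin(v[2]/np.linalg.norm(v))),"az",np.degrees(np.arctan2(v[1],v[0])))
for n,c,box in [("scene",s,(225,255,330,300)),("top",t,(310,240,405,280))]:
    x0,y0,x1,y1=box; m=cv2.inRange(cv2.cvtColor(c["frame"],cv2.COLOR_BGR2HSV),(105,130,40),(130,255,255))
    q=np.zeros_like(m); q[y0:y1,x0:x1]=m[y0:y1,x0:x1]
    k,l,st,ce=cv2.connectedComponentsWithStats(q)
    for i in range(1,k):
        if st[i,4]>20: print(n,st[i],ce[i],onz(c,*ce[i],26))
print("rim",onz(s,318.5,274,21),onz(t,318.3,257,21))
```

```text
sock [616.9 319.9 165.5] 3.481641315267484
tip [652.5 208.7 243.7] 1.9453281309319288
boilsock [517.6 306.5 159.7] 4.125642900325981
beaksock [423.1 282.8 169.6] 2.8204955577501303
panelTop+x [686.  376.2 210.3] 4.336534666037921
panelTop-x [336.1 321.3 201.9] 2.771819490591114
front+x [723.6 136.4  20.2] 18.620713195940855
front-x [371.8  83.8  -0.6] 9.93478896782878
bottle spout? [ 681.9 -290.1  162.9] 2.578467289023991
peg len 140.49088604083292 elev 33.82280015704578 az -72.27073044893858
scene [239 267   7  19  74] [241.4 275.4] [ 474.  -298.7   26. ]
top [326 251   4  14  32] [327.7 256.9] [ 491.  -136.7   26. ]
top [386 253   8  21  97] [390.1 262.4] [ 478.6 -302.3   26. ]
rim [ 500.3 -109.2   21. ] [ 491.4 -111.8   21. ]
```

```bash
cat >> h.py <<'E'
from scipy.spatial.transform import Rotation as Ro
np.set_printoptions(precision=3,suppress=True)
def delta(p,R):
    s=readout.observe(); R0=np.array(s["ee_rot"]); p0=np.array(s["eef_pos"])
    a=R0.T@(np.array(p)-p0); w=Ro.from_matrix(R0.T@R).as_rotvec()
    print("now",p0,"row",np.round(a,1).tolist(),np.round(w,3).tolist(),"F",s["force"],"op",s["opening"],"t",s["clock"])
def frame(y,xhint):  # tool y axis along y, tool x near xhint
    y=np.array(y,float)/np.linalg.norm(y); x=np.array(xhint,float); x-=y*(x@y); x/=np.linalg.norm(x)
    return np.c_[x,y,np.cross(x,y)]
E
python3 - <<'E'
from h import *
a=np.radians(85.7); R=frame([-np.cos(a),-np.sin(a),0],[1,0,0])
delta([484,-227,420],R)
delta([484,-227,150],R)
E
python3 -m handwheel '[0,0,-60,0,0,0, 0,0,-120,0,0,0, 0,0,-180,0,0,0, 0,0,-215,0,0,0]' 0 15
```

```text
now [248.63  517.791 204.578] row [-569.8, 534.6, -214.6] [0.001, 0.002, 1.198] F [ 0.144  0.235 -0.353] op 94.00823273181526 t 0.15
now [248.63  517.791 204.578] row [-569.4, 534.6, 55.4] [0.001, 0.002, 1.198] F [ 0.144  0.235 -0.353] op 94.00823273181526 t 0.15
clock: 0.65
eef_pos: [249.1, 518.6, 423.5]
ee_rot: [[0.433, 0.901, 0.002], [0.901, -0.433, 0.003], [0.003, 0.0, -1.0]]
force: [0.3, -1.0, -0.5]
opening: 93.7
```

```bash
python3 -m handwheel '[-570,535,0,0,0,1.198, -570,535,0,0,0,1.198, -570,535,0,0,0,1.198, -570,535,0,0,0,1.198, -570,535,0,0,0,1.198, -570,535,0,0,0,1.198, -570,535,0,0,0,1.198, -570,535,0,0,0,1.198]'
python3 - <<'E'
from h import *
a=np.radians(85.7); R=frame([-np.cos(a),-np.sin(a),0],[1,0,0])
delta([484,-227,170],R)
E
```

```text
clock: 1.65
eef_pos: [399.7, 39.5, 421.0]
ee_rot: [[0.997, -0.075, 0.002], [-0.075, -0.997, 0.003], [0.002, -0.003, -1.0]]
force: [1.3, 0.1, -0.4]
opening: 94.0
now [399.717  39.502 420.998] row [103.6, 260.1, 250.5] [-0.003, -0.002, -0.0] F [ 1.277  0.112 -0.439] op 93.95635691957605 t 1.65
```

```bash
python3 -m handwheel '[104,260,250,0,0,0, 104,260,250,0,0,0, 104,260,250,0,0,0, 104,260,250,0,0,0, 104,260,250,0,0,0, 104,260,250,0,0,0, 104,260,250,0,0,0, 104,260,250,0,0,0]'
python3 - <<'E'
from h import *
import pickle
c=cam("wrist"); save(c,"w1"); pickle.dump(c,open("w1.pkl","wb"))
m=cv2.inRange(cv2.cvtColor(c["frame"],cv2.COLOR_BGR2HSV),(105,110,30),(130,255,255))
k,l,st,ce=cv2.connectedComponentsWithStats(m)
for i in range(1,k):
    if st[i,4]>60: print(st[i],ce[i],onz(c,*ce[i],26))
E
```

```text
clock: 2.65
eef_pos: [484.3, -226.5, 170.5]
ee_rot: [[0.997, -0.076, 0.002], [-0.076, -0.997, 0.004], [0.002, -0.004, -1.0]]
force: [-0.5, 0.7, -0.3]
opening: 93.9
[633  34   7  25  96] [636.708  46.625] [781.221 -81.738  26.   ]
[292 116  51  17 637] [316.807 122.796] [ 491.015 -134.078   26.   ]
[ 282  292   68   35 1648] [315.637 311.115] [ 476.858 -307.276   26.   ]
```

View pics/w1.png

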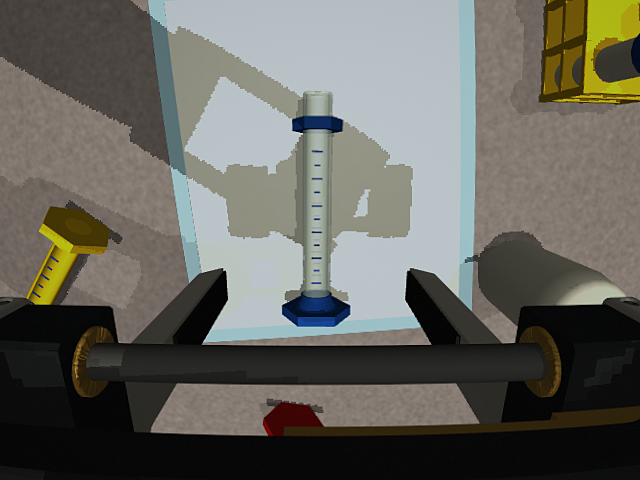

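The wrist view shows the collar at (317,123), the foot at (316,311) and the tube running straight between the open fingers, in agreement with the top view within 3 mm. I'll go down and grasp near the balance point.

```bash
python3 -m handwheel '[-1,0,60,0,0,0, -1,0,110,0,0,0, -1,0,140,0,0,0, -1,0,155,0,0,0, -1,0,162,0,0,0, -1,0,162,0,0,0]' 
python3 -m handwheel '[0,0,0,0,0,0, 0,0,0,0,0,0, 0,0,0,0,0,0, 0,0,0,0,0,0, 0,0,0,0,0,0, 0,0,0,0,0,0, 0,0,0,0,0,0, 0,0,0,0,0,0]' 255 15
```

```text
clock: 3.45
eef_pos: [485.6, -226.4, 11.0]
ee_rot: [[0.997, -0.074, 0.006], [-0.074, -0.997, 0.001], [0.006, -0.001, -1.0]]
force: [0.7, 0.0, -0.2]
opening: 94.5
clock: 4.45
eef_pos: [485.4, -226.3, 10.9]
ee_rot: [[0.997, -0.074, 0.005], [-0.074, -0.997, 0.001], [0.005, -0.001, -1.0]]
force: [-0.9, -0.6, 0.0]
opening: 24.6
```

```bash
python3 -m handwheel '[0,0,-20,0,0,0, 0,0,-60,0,0,0, 0,0,-120,0,0,0, 0,0,-180,0,0,0, 0,0,-240,0,0,0, 0,0,-300,0,0,0, 0,0,-340,0,0,0, 0,0,-340,0,0,0]'
cat >> h.py <<'E'
t3=np.radians(3)
CZ=np.array([0,-np.cos(t3),np.sin(t3)])   # cylinder z in tool
AX=np.array([0,0,-16.])                   # tube axis point at grasp, tool
def target(S,T,gap,off=(0,0)):
    """TCP pose with mouth 'gap' mm beyond T along peg; off: shift along horizontal x, and normal-up"""
    v=(T-S)/np.linalg.norm(T-S); x=np.cross([0,0,1],v)*1.0
    x/=np.linalg.norm(x); 
    if x[0]<0: x=-x
    B=np.c_[x,v,np.cross(x,v)]           # tool if CZ=-y
    C=Ro.from_rotvec([ -np.arctan2(CZ[2],-CZ[1]),0,0]).as_matrix()
    # tool R such that R@CZ=-v
    R=B@C.T if np.allclose(B@C.T@CZ,-v,atol=1e-6) else B@C
    assert np.allclose(R@CZ,-v,atol=1e-3)
    M=T+v*gap+x*off[0]-B[:,2]*off[1]
    return M-R@(AX+118*CZ),R
S0=np.array([616.9,319.9,165.5]);T0=np.array([652.5,208.7,243.7])
E
python3 - <<'E'
from h import *
import pickle
c=cam("wrist"); pickle.dump(c,open("w2.pkl","wb"))
s=readout.observe(); R=np.array(s["ee_rot"]); p=np.array(s["eef_pos"])
m=cv2.inRange(cv2.cvtColor(c["frame"],cv2.COLOR_BGR2HSV),(105,110,30),(130,255,255))
m[:,500:]=0
k,l,st,ce=cv2.connectedComponentsWithStats(m)
for i in range(1,k):
    if st[i,4]>60:
        for z in(-16,-12): print(st[i],ce[i],R.T@(onz(c,*ce[i],p[2]-z)-p))
pr=lambda q: proj(c,[R@q+p])
print("pred collar",pr(AX+91*CZ),"rim",pr(AX+118*CZ))
save(c,"w2")
delta(*target(S0,T0,40)); P,Q=target(S0,T0,40); print(P,Q)
E
```

```text
clock: 5.45
eef_pos: [485.2, -227.7, 355.0]
ee_rot: [[0.997, -0.074, 0.012], [-0.074, -0.997, -0.004], [0.013, 0.003, -1.0]]
force: [0.7, 0.1, -1.9]
opening: 24.9
[ 268   75  100   39 2925] [317.122  91.781] [  0.595 -92.817 -15.982]
[ 268   75  100   39 2925] [317.122  91.781] [  0.623 -93.416 -11.982]
[307 204  21   3  62] [316.839 204.984] [  0.503 -43.256 -15.99 ]
[307 204  21   3  62] [316.839 204.984] [  0.528 -42.666 -11.99 ]
[ 270  397   94   30 1171] [315.763 416.248] [  0.001  72.625 -16.011]
[ 270  397   94   30 1171] [315.763 416.248] [  0.015  75.998 -12.012]
[307 398  19   4  75] [315.88 399.52] [  0.065  61.688 -16.009]
[307 398  19   4  75] [315.88 399.52] [  0.08   64.798 -12.01 ]
pred collar [[315.714  97.962]] rim [[315.706  34.947]]
now [ 484.005 -226.9    351.807] row [187.7, -317.6, 35.4] [-0.53, 0.096, -0.377] F [ 0.475 -0.265 -2.158] op 24.695576859608682 t 5.5
[695.025  75.869 317.881] [[ 0.952  0.262  0.156]
 [ 0.305 -0.818 -0.488]
 [ 0.     0.512 -0.859]]
```

View pics/w2.png

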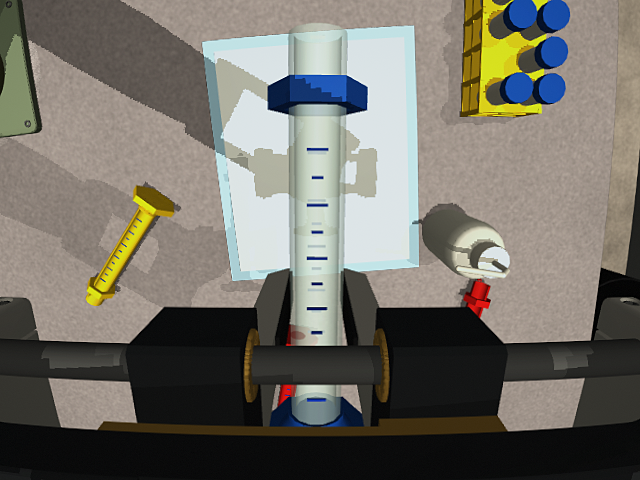

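The cylinder is held straight, with the collar at (317,92) and the rim at about (317,32), as predicted. Next I move to the pre-insertion pose, 40 mm short of the measured peg tip.

```bash
python3 -m handwheel '[188,-318,35,-0.53,0.096,-0.377, 188,-318,35,-0.53,0.096,-0.377, 188,-318,35,-0.53,0.096,-0.377, 188,-318,35,-0.53,0.096,-0.377, 188,-318,35,-0.53,0.096,-0.377, 188,-318,35,-0.53,0.096,-0.377, 188,-318,35,-0.53,0.096,-0.377, 188,-318,35,-0.53,0.096,-0.377]'
python3 - <<'E'
from h import *
import pickle
delta(*target(S0,T0,40))
d={n:cam(n) for n in("wrist","scene","top")}; pickle.dump(d,open("c3.pkl","wb"))
w=d["wrist"]; save(w,"w3")
print(proj(w,[S0,T0]))
a=cv2.resize(d["scene"]["frame"][150:330,350:590],(400,300),interpolation=cv2.INTER_CUBIC)
b=cv2.resize(d["top"]["frame"][110:260,110:310],(400,300),interpolation=cv2.INTER_CUBIC)
big=cv2.resize(w["frame"],(400,300)); z=cv2.resize(w["frame"][0:180,200:440],(400,300))
cv2.imwrite("pics/m3.png",np.vstack([np.hstack([a,b]),np.hstack([big,z])]))
E
```

```text
clock: 6.5
eef_pos: [694.1, 75.9, 314.8]
ee_rot: [[0.952, 0.265, 0.152], [0.305, -0.817, -0.489], [-0.006, 0.512, -0.859]]
force: [0.3, 0.5, -1.3]
opening: 25.0
now [694.089  75.91  314.831] row [0.9, 1.8, -2.5] [-0.0, 0.005, 0.004] F [ 0.337  0.46  -1.329] op 24.97800204431853 t 6.5
[[ 321.873 -263.042]
 [ 321.779  -58.952]]
```

View pics/m3.png

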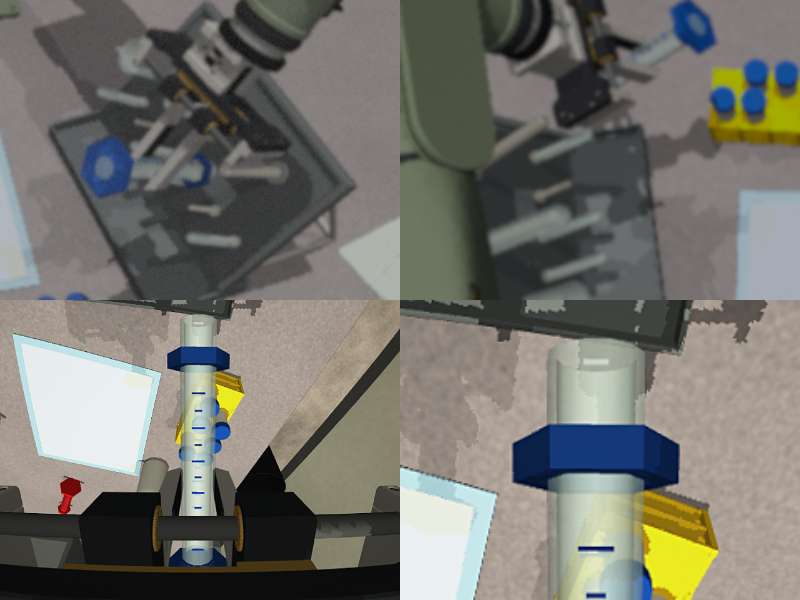

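The wrist view at this pose doesn't include the peg. In the scene crop the tube (mouth near (205,168)) and the peg (220–285,170) look collinear. I'll hold the tool vertical and higher, and take two wrist views to fix the peg by stereo.

Run:
```python
from h import *
R=frame([.305,-.952,0],[.952,.305,0])
delta([586,93,400],R)
```

```text
now [694.579  74.747 318.566] row [-97.9, -1.5, -95.7] [0.538, 0.001, -0.001] F [-0.538 -0.057 -0.732] op 24.84637897450237 t 6.65
```

```bash
python3 -m handwheel '[0,20,-50,0.15,0,0, -10,10,-90,0.3,0,0, -50,0,-96,0.45,0,0, -98,-1,-96,0.538,0,0, -98,-1,-96,0.538,0,0, -98,-1,-96,0.538,0,0, -98,-1,-96,0.538,0,0]'
python3 - <<'E'
from h import *
import pickle
c=cam("wrist"); pickle.dump(c,open("wA.pkl","wb")); save(c,"wA"); print(proj(c,[S0,T0]), readout.observe()["joint_velocities"])
E
python3 -m handwheel '[60,0,0,0,0,0, 120,0,0,0,0,0, 140,0,0,0,0,0, 140,0,0,0,0,0, 140,0,0,0,0,0, 140,0,0,0,0,0]'
python3 - <<'E'
from h import *
import pickle
c=cam("wrist"); pickle.dump(c,open("wB.pkl","wb")); save(c,"wB"); print(proj(c,[S0,T0]), readout.observe()["joint_velocities"])
a=cv2.imread("pics/wA.png");b=cv2.imread("pics/wB.png")
cv2.imwrite("pics/wAB.png",np.hstack([a[0:400,240:640],b[0:400,0:400]]))
E
```

```text
clock: 7.52
eef_pos: [586.7, 92.9, 400.9]
ee_rot: [[0.953, 0.304, 0.001], [0.304, -0.953, -0.001], [0.001, 0.001, -1.0]]
force: [0.8, 0.4, -1.4]
opening: 24.8
[[409.897  18.789]
 [426.393 127.209]] [0.007 0.009 0.    0.001 0.002 0.002]
clock: 8.32
eef_pos: [719.5, 135.7, 402.0]
ee_rot: [[0.953, 0.304, 0.002], [0.304, -0.953, -0.0], [0.002, 0.001, -1.0]]
force: [0.1, 0.9, -1.5]
opening: 24.8
[[277.382  18.416]
 [270.671 126.972]] [-0.003  0.    -0.001  0.    -0.002  0.001]
```

View pics/wAB.png

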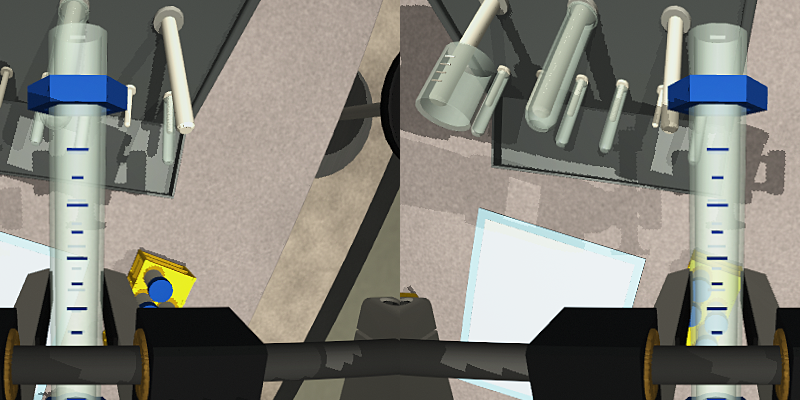

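In A the socket is at (410,18) and the tip at (426,128). In B they are at about (277,17) and (270,128). Projections of my first triangulation fall within about 1–2 px of these. I'll refine the peg line from a mask.

Run:
```python
from h import *
import pickle
T=[];
L={}
for n,(x0,x1) in dict(A=(390,445),B=(258,288)).items():
    c=pickle.load(open(f"w{n}.pkl","rb")); h=cv2.cvtColor(c["frame"],cv2.COLOR_BGR2HSV)
    print(n,h[80,x0:x1:3].tolist()[:12])
    m=cv2.inRange(h,(5,8,120),(40,90,255)); m[:, :x0]=0; m[:,x1:]=0; m[140:]=0
    pts=[]
    for v in range(42,118,4):
        u=np.where(m[v])[0]
        if len(u)>6: pts.append((v,u.min(),u.max(),(u.min()+u.max())/2))
    print(pts[::4]); pts=np.array(pts); k=np.polyfit(pts[:,0],pts[:,3],1); L[n]=(c,k)
    rows=np.where(m.any(1))[0]; print("rows",rows.min(),rows.max(), "u at 20,126",np.polyval(k,[20,126]), "pred", [np.interp(v,*zip(*sorted((b,a) for a,b in proj(c,[S0,T0])))) for v in (20,126)])
# plane-plane intersection
def pl(c,k):
    o,d1=ray(c,np.polyval(k,30),30); _,d2=ray(c,np.polyval(k,126),126); n=np.cross(d1,d2); n/=np.linalg.norm(n); return n,n@o
(n1,e1),(n2,e2)=pl(*L["A"]),pl(*L["B"])
v=np.cross(n1,n2); v/=np.linalg.norm(v); v*=np.sign(v[2])
v0=(T0-S0)/140.5
print("dir",v,"old",v0,"elev",np.degrees(np.arcsin(v[2])))
for X in(S0,T0): print("offset to planes A,B mm",n1@X-e1,n2@X-e2)
```

```text
A [[68, 18, 56], [50, 16, 48], [60, 16, 47], [50, 16, 48], [60, 6, 44], [48, 16, 80], [66, 16, 78], [23, 43, 143], [24, 37, 214], [35, 21, 236], [43, 13, 238], [42, 16, 239]]
[(42, np.int64(405), np.int64(419), np.float64(412.0)), (58, np.int64(408), np.int64(422), np.float64(415.0)), (74, np.int64(410), np.int64(425), np.float64(417.5)), (90, np.int64(412), np.int64(428), np.float64(420.0)), (106, np.int64(408), np.int64(444), np.float64(426.0))]
rows 6 139 u at 20,126 [406.937 428.021] pred [np.float64(410.0816446332016), np.float64(426.20920409453817)]
B [[54, 17, 75], [60, 14, 73], [25, 41, 179], [34, 18, 239], [44, 12, 241], [39, 14, 242], [25, 41, 248], [110, 202, 120], [109, 223, 120], [109, 222, 117]]
[(42, np.int64(267), np.int64(281), np.float64(274.0)), (58, np.int64(266), np.int64(280), np.float64(273.0)), (74, np.int64(264), np.int64(279), np.float64(271.5)), (90, np.int64(258), np.int64(266), np.float64(262.0)), (110, np.int64(258), np.int64(269), np.float64(263.5))]
rows 6 133 u at 20,126 [279.387 259.541] pred [np.float64(277.28390805318537), np.float64(270.73104584372453)]
dir [ 0.179 -0.688  0.703] old [ 0.253 -0.791  0.557] elev 44.679306696324204
offset to planes A,B mm -3.2976717061570753 2.419255986477765
offset to planes A,B mm 1.5717837108738877 -9.807436975543283
```

Run:
```python
from h import *
import pickle
c=pickle.load(open("w2.pkl","rb")); H=np.array(c["hand_eye"]); Hi=np.linalg.inv(H)
c["R"]=Hi[:3,:3]; c["t"]=Hi[:3,3]
g=cv2.cvtColor(c["frame"],cv2.COLOR_BGR2HSV)
print("col317 V",[(r,*g[r,317].tolist()) for r in range(16,116,3)])
print("collar width rows", [(r,np.where(cv2.inRange(g[r:r+1],(105,110,30),(130,255,255))[0,200:440])[0][[0,-1]]+200) for r in (80,90,100,108)])
for deg in(0,3,5):
  for L in(116,118,120):
    a=np.radians(deg); z=np.array([0,-np.cos(a),np.sin(a)]); n=np.array([0,-np.sin(a),-np.cos(a)])
    q=[AX+(L-22)*z+19*n, AX+(L-32)*z+19*n, AX+(L-32)*z+13*n, AX+(L-32)*z+np.array([21.9,0,0]), AX+L*z+13*n, AX+L*z-13*n,AX-(200-L)*z]
    print(deg,L,np.round(proj(c,q),1).tolist())
```

```text
col317 V [(16, 13, 35, 154), (19, 11, 33, 163), (22, 15, 32, 161), (25, 39, 17, 193), (28, 38, 16, 192), (31, 80, 24, 209), (34, 80, 24, 224), (37, 70, 17, 225), (40, 81, 26, 226), (43, 62, 15, 225), (46, 76, 12, 226), (49, 78, 11, 226), (52, 76, 12, 227), (55, 74, 12, 227), (58, 77, 10, 226), (61, 75, 11, 226), (64, 75, 11, 227), (67, 75, 11, 227), (70, 78, 11, 227), (73, 46, 12, 236), (76, 109, 217, 183), (79, 109, 210, 185), (82, 109, 210, 185), (85, 109, 211, 185), (88, 109, 212, 101), (91, 109, 211, 111), (94, 109, 211, 111), (97, 109, 209, 111), (100, 109, 211, 115), (103, 108, 135, 49), (106, 92, 22, 200), (109, 93, 23, 200), (112, 92, 22, 199), (115, 88, 18, 188)]
collar width rows [(80, array([279, 355])), (90, array([268, 366])), (100, array([268, 366])), (108, array([268, 366]))]
0 116 [[318.8, 81.0], [318.7, 108.6], [318.6, 110.3], [369.3, 113.9], [318.7, 24.1], [318.4, 43.5], [317.9, 438.5]]
0 118 [[318.8, 75.4], [318.7, 103.1], [318.6, 105.1], [369.4, 109.0], [318.8, 18.6], [318.4, 38.8], [317.9, 435.6]]
0 120 [[318.8, 69.8], [318.7, 97.6], [318.7, 99.8], [369.5, 104.2], [318.8, 13.1], [318.4, 34.1], [317.9, 432.6]]
3 116 [[318.7, 81.0], [318.7, 107.5], [318.6, 110.1], [367.9, 115.1], [318.6, 27.9], [318.3, 49.1], [317.9, 444.4]]
3 118 [[318.7, 75.7], [318.7, 102.3], [318.6, 105.0], [368.0, 110.5], [318.7, 22.7], [318.3, 44.6], [317.9, 441.3]]
3 120 [[318.7, 70.4], [318.7, 97.0], [318.6, 99.9], [368.0, 105.8], [318.7, 17.5], [318.3, 40.2], [317.9, 438.2]]
5 116 [[318.6, 81.5], [318.6, 107.2], [318.5, 110.2], [367.0, 116.2], [318.6, 30.7], [318.3, 53.0], [317.9, 448.3]]
5 118 [[318.6, 76.3], [318.6, 102.1], [318.5, 105.3], [367.0, 111.7], [318.6, 25.7], [318.3, 48.7], [318.0, 445.0]]
5 120 [[318.7, 71.1], [318.6, 96.9], [318.5, 100.4], [367.1, 107.1], [318.6, 20.7], [318.3, 44.4], [318.0, 441.8]]
```

The tilt and length check out (118 mm from grasp to rim, 3° tilt). The net lateral correction is about −1 mm. Next is the approach.

```bash
cat >> h.py <<'E'
x_=np.array([.952,.305,0]); S1=S0-1.0*x_; T1=T0-1.0*x_
def go(gap,off=(0,0)): delta(*target(S1,T1,gap,off))
E
python3 -c "
from h import *
go(60); go(12)"
```

```text
now [719.438 135.651 402.14 ] row [-42.6, 66.1, 73.1] [-0.537, -0.002, -0.001] F [-0.613  0.232 -0.979] op 24.996818496823753 t 8.375
now [719.438 135.651 402.14 ] row [-42.7, 26.1, 99.8] [-0.537, -0.002, -0.001] F [-0.613  0.232 -0.979] op 24.996818496823753 t 8.375
```

```bash
python3 -m handwheel '[-43,66,20,0,0,0, -43,66,40,-0.18,0,0, -43,66,60,-0.36,0,0, -43,66,73,-0.537,0,0, -43,66,73,-0.537,0,0, -43,66,73,-0.537,0,0, -43,66,73,-0.537,0,0]'
python3 -c "
from h import *
go(60); go(12)"
```

```text
clock: 9.25
eef_pos: [699.9, 58.1, 332.0]
ee_rot: [[0.953, 0.256, 0.16], [0.302, -0.82, -0.486], [0.007, 0.512, -0.859]]
force: [-0.0, -0.1, -0.7]
opening: 24.5
now [699.908  58.068 332.041] row [-0.2, -3.1, 1.7] [-0.0, -0.004, -0.006] F [-0.046 -0.079 -0.747] op 24.53750715129508 t 9.25
now [699.908  58.068 332.041] row [-0.6, -51.1, 4.2] [-0.0, -0.004, -0.006] F [-0.046 -0.079 -0.747] op 24.53750715129508 t 9.25
```

```bash
python3 -m handwheel '[0,-25,2,0,-0.004,-0.006, -0.5,-45,4,0,-0.004,-0.006, -0.5,-51,4,0,-0.004,-0.006, -0.5,-51,4,0,-0.004,-0.006, -0.5,-51,4,0,-0.004,-0.006]'
python3 - <<'E'
from h import *
go(12); go(-10)
c=cam("scene"); t=cam("top")
v=(T1-S1)/140.5
print(proj(c,[S1,T1,T1+12*v,T1+212*v]))
cv2.imwrite("pics/s5.png",cv2.resize(c["frame"][195:315,380:540],(800,600),interpolation=cv2.INTER_CUBIC))
E
```

```text
clock: 9.88
eef_pos: [687.3, 97.8, 302.9]
ee_rot: [[0.952, 0.261, 0.157], [0.305, -0.818, -0.488], [0.001, 0.512, -0.859]]
force: [0.1, 0.1, -1.2]
opening: 24.6
now [687.267  97.75  302.885] row [-0.3, -0.4, 0.5] [0.0, -0.001, -0.0] F [ 0.126  0.091 -1.151] op 24.619186724495833 t 9.875
now [687.267  97.75  302.885] row [-0.3, -22.3, 1.6] [0.0, -0.001, -0.0] F [ 0.126  0.091 -1.151] op 24.619186724495833 t 9.875
[[515.898 252.107]
 [483.707 251.239]
 [480.671 251.158]
 [421.593 249.557]]
```

View pics/s5.png

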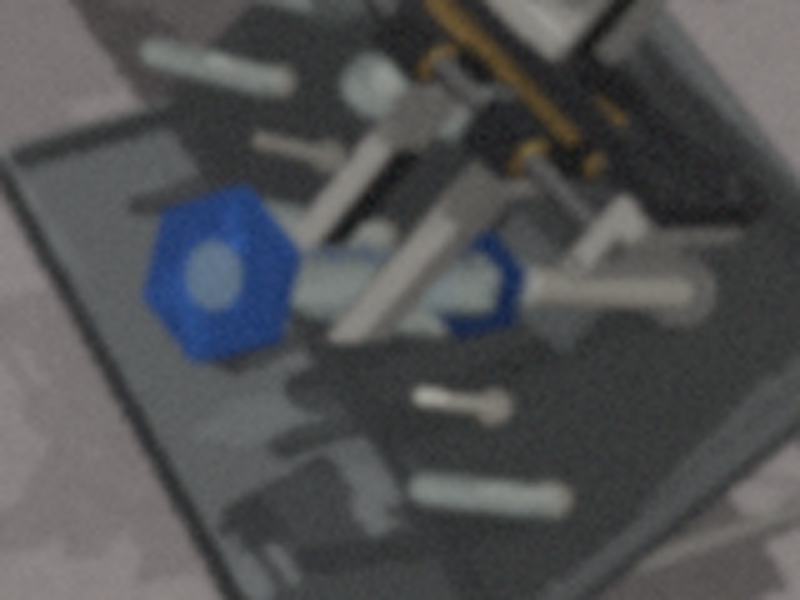

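The foot is centred at about (424,249) against a predicted (422,250), so tube and peg are collinear in the scene view. I'll advance gently, watching the force.

```bash
python3 -m handwheel '[-0.3,-4,0.5,0,0,0, -0.3,-8,0.8,0,0,0, -0.3,-12,1,0,0,0, -0.3,-15,1.2,0,0,0, -0.3,-18,1.4,0,0,0, -0.3,-18,1.4,0,0,0]'
python3 -c "
from h import *
go(-10); go(-20); s=readout.observe(); print(s['force']@np.array(s['ee_rot']))"
```

```text
clock: 10.72
eef_pos: [682.5, 111.7, 292.4]
ee_rot: [[0.952, 0.261, 0.157], [0.305, -0.818, -0.488], [0.001, 0.512, -0.859]]
force: [0.3, 0.2, -0.7]
opening: 24.8
now [682.452 111.706 292.429] row [0.0, -4.3, 0.2] [0.0, -0.001, -0.0] F [ 0.311  0.161 -0.66 ] op 24.801859956474832 t 10.725
now [682.452 111.706 292.429] row [0.0, -14.3, 0.7] [0.0, -0.001, -0.0] F [ 0.311  0.161 -0.66 ] op 24.801859956474832 t 10.725
[ 0.344 -0.388  0.537]
```

```bash
python3 -m handwheel '[0,-4,0.2,0,0,0, 0,-8,0.4,0,0,0, 0,-12,0.6,0,0,0, 0,-15,0.8,0,0,0, 0,-18,1,0,0,0, 0,-18,1,0,0,0]'
python3 - <<'E'
from h import *
go(-24); go(-50); s=readout.observe(); print(s['force']@np.array(s['ee_rot']))
c=cam("scene"); w=cam("wrist")
a=cv2.resize(c["frame"][210:300,400:520],(400,300),interpolation=cv2.INTER_CUBIC)
b=cv2.resize(w["frame"][0:180,200:440],(400,300))
cv2.imwrite("pics/s6.png",np.hstack([a,b]))
E
```

```text
clock: 11.48
eef_pos: [677.8, 126.1, 282.1]
ee_rot: [[0.952, 0.262, 0.157], [0.305, -0.818, -0.488], [0.0, 0.512, -0.859]]
force: [-0.3, 0.8, -0.3]
opening: 24.7
now [677.773 126.129 282.092] row [0.1, 0.0, -0.2] [0.0, -0.0, -0.0] F [-0.349  0.837 -0.257] op 24.669027194953763 t 11.475
now [677.773 126.129 282.092] row [0.1, -25.9, 1.2] [0.0, -0.0, -0.0] F [-0.349  0.837 -0.257] op 24.669027194953763 t 11.475
[-0.077 -0.907 -0.242]
```

View pics/s6.png

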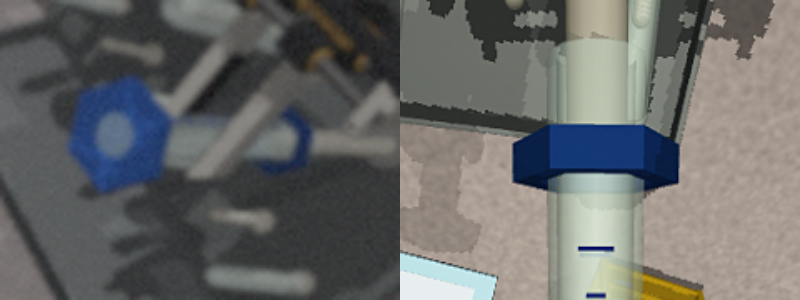

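The wrist crop shows the peg (columns 567–629) going into the bore, centred between the tube walls (553–645), and the force is below 1 N. I'll slide it on down.

```bash
python3 -m handwheel '[0,-5,0.3,0,0,0, 0,-10,0.5,0,0,0, 0,-16,0.8,0,0,0, 0,-22,1.1,0,0,0, 0,-28,1.4,0,0,0, 0,-34,1.7,0,0,0, 0,-40,2,0,0,0, 0,-40,2,0,0,0]'
python3 -c "
from h import *
go(-64); go(-100); s=readout.observe(); print(s['force']@np.array(s['ee_rot']))"
```

```text
clock: 12.58
eef_pos: [667.5, 158.1, 259.6]
ee_rot: [[0.952, 0.262, 0.156], [0.305, -0.818, -0.488], [-0.0, 0.512, -0.859]]
force: [0.1, 0.8, 0.3]
opening: 24.8
now [667.498 158.05  259.633] row [0.2, 0.4, -0.2] [0.0, -0.0, 0.0] F [0.133 0.787 0.259] op 24.790731724810556 t 12.575
now [667.498 158.05  259.633] row [0.2, -35.5, 1.7] [0.0, -0.0, 0.0] F [0.133 0.787 0.259] op 24.790731724810556 t 12.575
[ 0.367 -0.476 -0.586]
```

```bash
python3 -m handwheel '[0,-6,0.3,0,0,0, 0,-13,0.6,0,0,0, 0,-20,0.9,0,0,0, 0,-27,1.3,0,0,0, 0,-34,1.6,0,0,0, 0,-41,2,0,0,0, 0,-48,2.3,0,0,0, 0,-48,2.3,0,0,0]'
python3 -c "
from h import *
go(-112); go(-140); s=readout.observe(); print(s['force']@np.array(s['ee_rot']))"
```

```text
clock: 13.58
eef_pos: [654.9, 196.7, 232.5]
ee_rot: [[0.952, 0.263, 0.156], [0.306, -0.817, -0.488], [-0.001, 0.512, -0.859]]
force: [0.4, 0.4, -1.2]
opening: 25.1
now [654.922 196.65  232.459] row [0.4, 1.3, -0.2] [0.0, 0.0, 0.002] F [ 0.408  0.42  -1.191] op 25.06470922428533 t 13.575
now [654.922 196.65  232.459] row [0.4, -26.7, 1.2] [0.0, 0.0, 0.002] F [ 0.408  0.42  -1.191] op 25.06470922428533 t 13.575
[ 0.518 -0.846  0.881]
```

```bash
python3 -m handwheel '[0,-5,0.3,0,0,0, 0,-10,0.5,0,0,0, 0,-14,0.7,0,0,0, 0,-18,0.9,0,0,0, 0,-20,1,0,0,0, 0,-20,1,0,0,0]'
python3 -c "
from h import *
go(-140); s=readout.observe(); print(s['force']@np.array(s['ee_rot']))"
python3 -m handwheel '[0,-1.5,0.1,0,0,0, 0,-3,0.2,0,0,0, 0,-4,0.2,0,0,0, 0,-4,0.2,0,0,0]'
python3 -c "
from h import *
go(-140); s=readout.observe(); print(s['force']@np.array(s['ee_rot']))"
```

```text
clock: 14.32
eef_pos: [649.7, 212.6, 221.2]
ee_rot: [[0.952, 0.264, 0.156], [0.306, -0.817, -0.488], [-0.001, 0.512, -0.859]]
force: [-0.9, 0.5, -2.7]
opening: 24.6
now [649.733 212.606 221.213] row [0.5, -6.5, 0.2] [0.0, 0.0, 0.002] F [-0.941  0.51  -2.65 ] op 24.572218267267402 t 14.325
[-0.737 -2.023  1.88 ]
clock: 14.82
eef_pos: [649.6, 213.9, 220.8]
ee_rot: [[0.952, 0.261, 0.157], [0.305, -0.816, -0.491], [-0.0, 0.516, -0.857]]
force: [0.9, -6.2, 3.1]
opening: 24.6
now [649.563 213.864 220.821] row [0.2, -5.3, 0.5] [0.004, 0.0, -0.0] F [ 0.939 -6.249  3.064] op 24.647993565154028 t 14.825
[-1.01   6.925  0.592]
```

Run:
```python
from h import *
c=cam("scene"); w=cam("wrist")
a=cv2.resize(c["frame"][220:280,450:530],(400,300),interpolation=cv2.INTER_CUBIC)
b=cv2.resize(w["frame"][0:150,220:420],(400,300))
cv2.imwrite("pics/s7.png",np.hstack([a,b]))
```

```text
(no output)
```

View pics/s7.png

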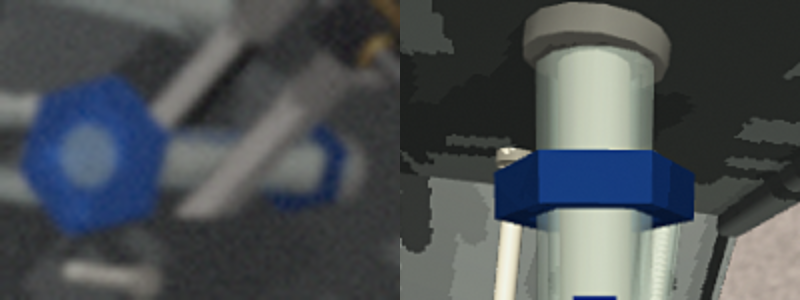

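The rim sits against the socket ring in the wrist crop (ring at (597,30), rim edge at y≈50 right below it). I'll relieve the push, open and retreat.

```bash
python3 -m handwheel '[0,1,0,0,0,0, 0,1,0,0,0,0]'
python3 -m handwheel '[0,0,0,0,0,0, 0,0,0,0,0,0, 0,0,0,0,0,0, 0,0,0,0,0,0, 0,0,0,0,0,0, 0,0,0,0,0,0, 0,0,0,0,0,0, 0,0,0,0,0,0]' 0
python3 -m handwheel '[0,0,-10,0,0,0, 0,0,-30,0,0,0, 0,0,-60,0,0,0, 0,0,-100,0,0,0, 0,0,-140,0,0,0, 0,0,-180,0,0,0, 0,0,-180,0,0,0]'
```

```text
clock: 15.18
eef_pos: [649.7, 213.6, 220.9]
ee_rot: [[0.952, 0.261, 0.157], [0.305, -0.817, -0.49], [-0.0, 0.514, -0.858]]
force: [0.4, -0.4, -0.8]
opening: 24.6
clock: 16.18
eef_pos: [649.7, 213.6, 220.9]
ee_rot: [[0.952, 0.261, 0.157], [0.305, -0.817, -0.49], [-0.0, 0.514, -0.858]]
force: [1.0, 0.4, 0.1]
opening: 93.6
clock: 17.05
eef_pos: [622.0, 304.4, 380.9]
ee_rot: [[0.952, 0.259, 0.165], [0.307, -0.819, -0.485], [0.01, 0.512, -0.859]]
force: [0.2, -0.3, -0.1]
opening: 93.8
```

Run:
```python
from h import *
c=cam("scene"); w=cam("wrist"); P={}
for n,q,box in(("s",c,(390,200,540,300)),("w",w,(100,0,540,480))):
    m=cv2.inRange(cv2.cvtColor(q["frame"],cv2.COLOR_BGR2HSV),(105,110,30),(130,255,255)); z=np.zeros_like(m);x0,y0,x1,y1=box; z[y0:y1,x0:x1]=m[y0:y1,x0:x1]
    k,l,st,ce=cv2.connectedComponentsWithStats(z)
    for i in range(1,k):
        if st[i,4]>25: print(n,st[i],ce[i])
v=(T1-S1)/140.5
print("pred collar/foot",proj(c,[S1+27*v,S1+195.5*v]),proj(w,[S1+27*v,S1+195.5*v,S1]))
a=cv2.resize(c["frame"][150:330,350:590],(400,300),interpolation=cv2.INTER_CUBIC)
cv2.imwrite("pics/s8.png",np.hstack([a,cv2.resize(w["frame"],(400,300))]))
```

```text
s [455 236  28  32 592] [468.394 251.828]
s [502 244  16  19 114] [511.289 252.719]
w [292 118  46  16 582] [314.524 125.282]
w [327 263  10  19 145] [331.234 272.414]
w [ 285  283   64   41 1791] [317.558 301.329]
pred collar/foot [[510.156 251.952]
 [469.368 250.852]] [[315.86  119.901]
 [315.981 293.807]
 [315.839  89.767]]
```

View pics/s8.png

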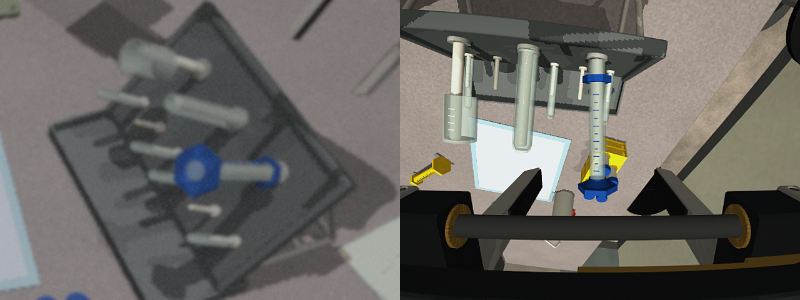

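The cylinder hangs on the peg with its rim at the ring. The collar is at scene (511,253) against (510,252) predicted for a seated rim. The beaker and boiling tube are in place and the gripper is clear. I'm handing it in.

```bash
python3 -c "
from station import workorder; print(workorder.finish_job())"
```

```text
the job is handed in; nothing more can be done
None
```

The measuring cylinder is hanging mouth down on the empty long peg with its rim against the socket ring. It is released, the gripper is clear, and the job was handed in at about 17 s.

- **Peg:** two-camera triangulation put its lean at about 7° towards -y, and two wrist views agreed with that line to 1–2 mm. I aligned the tube with the leaning peg and slid it on. The force stayed under about 3 N until the rim met the ring at about 7 N, then I backed off and opened the fingers.
- **Last checks:** the collar and foot appear within about 1 px (scene camera) and 5–8 px (wrist camera) of where a seated cylinder should be. By eye, the beaker and boiling tube hang as before. I did not measure whether they or the wash bottle had moved.
- **Disagreements:** contact came about 5 mm earlier than my peg measurement predicted, which I put down to measurement error and the rim's tilt. The wrist picture showed the rim at the ring. My automatic fit of the peg line picked up other objects, so I used its clean rows only.

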